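# Build up the tiered pastry stand

## Task

Put the pastry display stand together on its green base: first the large black tier, on that the medium wooden tier, then the small blue tier, and last the red finial, one piece at a time from the base up. Each must sit level and fully down over the spigot below it; lower the pieces on gently, do not drop them. Leave the jam jar, the shaker and the bun where they stand, and let go of everything at the end.

Things in the scene. Friction and masses are not known exactly. Their poses are not given: they have to be found in the camera images.
- base: the stand's dark green round base, fixed to the counter, 124 mm across, 12 mm high, with a short brass column 40 mm wide up to a shoulder at z = 30 mm and a spigot (26 mm wide, tapering to 16) up to 44 mm. Origin: underside centre, z up. The foot ring of the large tier goes over the spigot and rests on the shoulder: its origin is then 30 mm above this one.
- large_tier: loose tier: black round plate, 150 mm across, brass column in its middle, 0.3-0.6 kg. Origin: underside centre, z up. Foot ring z 0-16 mm, 54 wide, bore 32 wide and 16 deep, open below; plate 16-22; column 40 wide, 22-64 (grip at 45); spigot on it 26 wide, tapering to 16, to z 78. The next piece's bore goes over the spigot (3 mm play), its foot rests on the column's shoulder: origins then 64 mm apart.
- medium_tier: loose tier: brown wooden round plate, 120 mm across, brass column in its middle, 0.25-0.45 kg. Origin: underside centre, z up. Foot ring z 0-16 mm, 54 wide, bore 32 wide and 16 deep, open below; plate 16-22; column 40 wide, 22-64 (grip at 45); spigot on it 26 wide, tapering to 16, to z 78. The next piece's bore goes over the spigot (3 mm play), its foot rests on the column's shoulder: origins then 64 mm apart.
- small_tier: loose tier: sky-blue round plate, 90 mm across, brass column in its middle, 0.2-0.35 kg. Origin: underside centre, z up. Foot ring z 0-16 mm, 54 wide, bore 32 wide and 16 deep, open below; plate 16-22; column 40 wide, 22-64 (grip at 45); spigot on it 26 wide, tapering to 16, to z 78. The next piece's bore goes over the spigot (3 mm play), its foot rests on the column's shoulder: origins then 64 mm apart.
- finial: loose red top piece of the stand, about 0.15 kg. Origin: underside centre, z up. Brass foot ring z 0-16 mm, 54 mm wide, bore 32 wide and 16 deep, open below; red flange 60 mm across, 16-20 mm; red upright grip 32 mm in diameter, 20-64 mm (grip at 45); rounded top at 76 mm.
- jam_jar: bystander: closed amber glass jar with a yellow cap and a paper label, 60 mm across, 85 mm tall, upright. Origin at the centre of its underside. Leave alone.
- shaker: bystander: steel sugar shaker with a dark domed top, 58 mm across, 101 mm tall, upright. Origin at the centre of its underside. Leave alone.
- bun: bystander: round golden-brown bun lying on the counter, 78 mm across, 44 mm high. Origin at the centre of its underside. Leave alone.
There are look-alikes about, which are no part of the job. Of the things that look like the medium_tier, take the one that is farthest to the robot's left at the start.

How it is judged:
By the outcome, as a careful person would: the job done as asked, in the order asked, and still so for the second after the job is handed in, with the robot touching nothing.
It also fails if it takes over 115 s, if anything falls off the work surface, if the arm or the gripper's body presses on something with over 40 N, if the wrist force passes 120 N, or if a joint passes its speed limit or range.

## Robot

A 7-joint arm with a two-finger parallel gripper is mounted at the origin on the work surface. World frame = base frame: x ahead of the robot, y to its left, z up, the work surface at z = 0. Lengths are in m, angles in rad, forces in N, time in s.
With the tool pointing down it reaches from about 0.425 to 0.925 m from the base axis. Payload 6.8 kg.
Tool frame: the origin (TCP) lies midway between the tips of the shut fingers; the grasp point (between the pads) lies 19 mm behind it; z points along the fingers, x is the direction in which the jaws open and shut, and the axes are right-handed (so a half turn about z gives the same grasp; the last joint's range is limited). The gripper opens to 85 mm and grips with 20 to 120 N. Pads are 22 mm wide; open, the fingers measure 114 mm over their backs; the gripper's body (76 mm by 85 mm) begins 54 mm behind the grasp point. The pads swing forward as they close: fully open they stand 13 mm farther back than shut.
Start: joints at [1.15, 0.477, 0.022, 1.555, -0.011, 1.109, -0.083], TCP at [0.208, -0.642, 0.231] pointing down, gripper open.
Joint ranges: [-2.96, 2.96], [-0.34, 2.1], [-1.41, 1.46], [0.24, 2.44], [-1.37, 4.51], [0.17, 1.92], [-2.96, 2.96]. Speed limits (rad/s): [2.39, 2.39, 3.14, 3.14, 3.14, 3.14, 3.14].

## Interface

Orientations are given as a unit quaternion [w, x, y, z].
In Python, from station import bot gives the robot as it stands.
- The arm moves only by the tool step_arm, never from a script. Its argument "increments" is a list of rows, each a list of 7 numbers: the shift along the tool's x, y, z in cm, then the turn, a rotation vector about the tool's x, y, z in degrees, then the closure, from 0 (fully open) to 1 (shut). A call has 1 to 20 rows; each row shifts and turns the commanded pose from where the row before left it, along the tool's axes as they then stand; what a row does not reach is not made up. A row lasts 1/10 s, in which the tool goes at most 50 mm and 8.59 degrees, less where a joint would pass 70% of its speed; a pose out of reach is approached as far as the arm can. A call is refused whole if a number of a shift passes 5 or a number of a turn 8.59, either way. A call with a gripper value outside its range is refused whole. The fingers move at their own pace and stop on an object; "squeeze" is the grip in N (left out, the last holds). Time passes only in rows, so rows that do not move let the fingers close. It gives the time, the measured TCP pose, the force and the opening at its end, in the units of the state.
- bot.get_obs(): the state, without advancing time (a new reading comes with each control period).
- bot.read_camera(name): name is "side" or "top"; returns a dict with "pixels" (400x640x3 uint8, red, green, blue), "vertical_fov" (degrees; the focal length in pixels is half the picture's height over the tangent of half this angle, whatever the lens; pixels are square), "cx", "cy" (the principal point, pixels), "camera_from_world" (4x4, takes a point from world to camera coordinates). Camera axes: x right, y down, z forward; pixel columns grow to the right and rows downward; lengths in m; the calibration is good to about 2 mm. A picture is of the moment at which its call begins. There is no depth.
- bot.hand_in(): hands the job in, once; it reports no verdict.
Trained networks look in a picture, given as the dict that the camera call returned (one of the last four; its "shot" number tells which), for a name from the list of things; names that differ only in an ending like _2 or _b are one class to them, and where a whole thing is asked for, a point or a joint stands for the part that bears it (a point fixed in the world has none). Each returns a list of dicts, best first, with "score" (0 to 1); they miss things now and then, are a little off and sometimes report something else, mostly with a low value. They report only what shows in the picture. A call takes as long as a camera call. They do not tell look-alikes from the thing itself.
- bot.find_in(picture, query): "point" ([column, row] in pixels, amid what is visible of it).
- bot.cut_out(picture, query): "pixels" (400x640 bool, what is visible of it) and "point" ([column, row] in pixels, amid what is visible of it).
- bot.pinpoint(picture, query): "point" ([column, row] in pixels: a listed point, or the origin of a listed thing).
The state is a dict: "t": time; "q": joint angles; "joint_vel": joint speeds; "joint_torque": joint torques, N m; "eef_pos": TCP position; "tool_rot": TCP orientation; "contact_force": force on the tool from outside, world axes, zero at the start; "torque": the same for the moment, N m; "gripper_width": opening from 0.0 (shut) to 1.0 (fully open).
Only numpy, scipy, OpenCV 4.12 (cv2) and the standard library are available. Lean on these libraries where they do the work, as an engineer would, in place of code of your own. Each camera call takes 0.05 s, during which the arm holds its last target.

## Working session

There is one attempt and no reset: what is moved stays moved. The work goes in short steps, Python scripts to look and compute and a tool call to move; the robot and the scene stay as the last step left them, time stands still between calls to the robot, and variables do not carry over. Pictures are saved under pics/ and viewed, and the job is handed in when it is done.

Besides the shell and the picture viewer there is one more tool, called after "Request:" by a JSON object that holds its "api" and its "payload", one argument or row to a line. step_arm: Moves the arm, as the interface text tells. Its arguments: {"type":"object","properties":{"increments":{"type":"array"},"squeeze":{"type":"number"}},"required":["increments"]}

```bash
ls; mkdir -p pics; python3 - <<'E'
from station import bot
import cv2
print(bot.get_obs())
for n in ["side","top"]:
    p=bot.read_camera(n)
    cv2.imwrite(f"pics/{n}0.png",p["pixels"][:,:,::-1])
    print(n,p["vertical_fov"],p["cx"],p["cy"],p["camera_from_world"],p.keys())
E
```

```text
pics
{'t': 0.0, 'q': array([ 1.14992145,  0.4777949 ,  0.0223617 ,  1.55645588, -0.01150968,
        1.10929079, -0.08310431]), 'joint_vel': array([ 0.00032921,  0.00066382,  0.00099484, -0.00022883,  0.00142812,
       -0.00081283,  0.00213782]), 'joint_torque': array([-1.73717017e-04, -5.96457839e+01,  1.60796955e+00, -2.81199503e+01,
        1.24835019e-02,  9.23757761e-03, -7.82318892e-06]), 'eef_pos': array([ 0.20749096, -0.64169634,  0.23032776]), 'tool_rot': array([-4.78750509e-04,  8.08607665e-01, -5.88347529e-01, -7.74162698e-04]), 'contact_force': array([ 0.59556445,  0.53762595, -0.49370047]), 'torque': array([-0.02876283, -0.00799287, -0.02325629]), 'gripper_width': 0.9991606589164993}
side 48.126964660396965 327.011762369073 199.5826935614081 [[-0.80670039 -0.59095465  0.00266219  0.35493515]
 [-0.35085314  0.47530789 -0.8068361   0.20967937]
 [ 0.47553818 -0.65180903 -0.59076935  1.01245789]
 [ 0.          0.          0.          1.        ]] dict_keys(['pixels', 'vertical_fov', 'cx', 'cy', 'camera_from_world', 'shot'])
top 43.279495643773686 317.9404962992793 197.6835626239136 [[ 0.00425568 -0.99998369 -0.00380982 -0.01965084]
 [-0.97846243 -0.00337774 -0.20639734  0.46953376]
 [ 0.20638111  0.00460613 -0.97846084  1.4046626 ]
 [ 0.          0.          0.          1.        ]] dict_keys(['pixels', 'vertical_fov', 'cx', 'cy', 'camera_from_world', 'shot'])
```

View pics/side0.png

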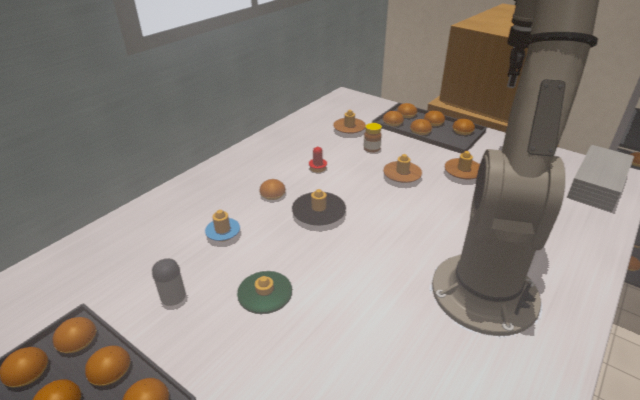

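View pics/top0.png

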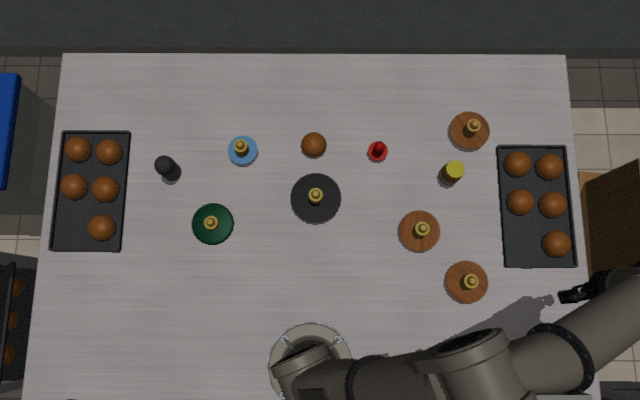

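```bash
cat > h.py <<'E'
from station import bot
import cv2, numpy as np
from scipy.optimize import minimize
G=[(0,.027),(.016,.027)]
def tier(R): return [[(0,.027),(.016,.027)],[(.016,R),(.022,R)],[(.022,.02),(.064,.02)],[(.064,.013),(.078,.008)]]
M=dict(base=[[(0,.062),(.012,.062)],[(.012,.02),(.03,.02)],[(.03,.013),(.044,.008)]],large_tier=tier(.075),medium_tier=tier(.06),small_tier=tier(.045),
 finial=[[(0,.027),(.016,.027)],[(.016,.03),(.02,.03)],[(.02,.016),(.064,.016),(.071,.013),(.076,.005)]],
 jam_jar=[[(0,.03),(.085,.03)]],shaker=[[(0,.029),(.085,.029),(.101,.01)]],bun=[[(0,.03),(.015,.039),(.03,.035),(.044,.01)]])
A=np.linspace(0,2*np.pi,60,endpoint=False)
def proj(p,P):
    T=p["camera_from_world"];f=200/np.tan(np.radians(p["vertical_fov"]/2))
    c=np.atleast_2d(P)@T[:3,:3].T+T[:3,3]
    return np.c_[f*c[:,0]/c[:,2]+p["cx"],f*c[:,1]/c[:,2]+p["cy"]]
def sil(p,name,pos,S=8,tilt=None):
    im=np.zeros((400*1,640*1),np.uint8)
    for part in M[name]:
        pts=np.vstack([np.c_[r*np.cos(A),r*np.sin(A),0*A+z] for z,r in part])
        uv=proj(p,pts+pos)
        h=cv2.convexHull(uv.astype(np.float32))
        cv2.fillPoly(im,[np.round(h*256).astype(np.int32)],255,lineType=cv2.LINE_AA,shift=8)
    return im/255.
def unproj(p,uv,z):
    T=p["camera_from_world"];f=200/np.tan(np.radians(p["vertical_fov"]/2))
    d=T[:3,:3].T@np.array([(uv[0]-p["cx"])/f,(uv[1]-p["cy"])/f,1]);c=-T[:3,:3].T@T[:3,3]
    return c+d*(z-c[2])/d[2]
def fit(views,name,pos0,fz=True):
    """views: list of (picture,mask)"""
    def cost(v):
        q=np.array([v[0],v[1],pos0[2] if fz else v[2]])
        return sum(np.abs(sil(p,name,q)-m).sum()/max(m.sum(),1) for p,m in views)
    x0=np.array(pos0[:2] if fz else pos0,float);n=len(x0)
    sim=np.vstack([x0]+[x0+.008*np.eye(n)[i] for i in range(n)])
    r=minimize(cost,x0,method="Nelder-Mead",options=dict(initial_simplex=sim,xatol=1e-4,fatol=1e-4))
    return r.x,r.fun
E
cat > loc.py <<'E'
from h import *
ps,pt=bot.read_camera("side"),bot.read_camera("top")
for n in M:
    cs,ct=bot.cut_out(ps,n),bot.cut_out(pt,n)
    print(n,"pin top",[ (np.round(d["point"]),round(d["score"],2),np.round(unproj(pt,d["point"],0)[:2],3)) for d in bot.pinpoint(pt,n)][:4],"side",[(round(d["score"],2),np.round(unproj(ps,d["point"],0)[:2],3)) for d in bot.pinpoint(ps,n)][:4])
    for d in ct:
        if d["score"]<.3: continue
        m=d["pixels"].astype(float);g=unproj(pt,d["point"],.02)
        g[2]=0
        x,f=fit([(pt,m)],n,g)
        best=None
        for s in cs:
            u=proj(ps,np.array([x[0],x[1],.03]))[0]
            if np.hypot(*(u-np.array(s["point"])))<25: best=s
        o=""
        if best is not None:
            ms=best["pixels"].astype(float)
            xs,fs=fit([(ps,ms)],n,[x[0],x[1],0]); xb,fb=fit([(ps,ms),(pt,m)],n,[x[0],x[1],0])
            o=f"side {xs.round(4)} {fs:.2f} both {xb.round(4)} {fb:.2f}"
        print("   ",round(d["score"],2),"top",x.round(4),round(f,2),o)
E
python3 loc.py
```

```text
base pin top [(array([216., 223.]), 0.77, array([0.402, 0.284]))] side [(0.86, array([0.393, 0.303]))]
    0.9 top [0.402  0.2938] 0.08 side [0.3977 0.2936] 0.13 both [0.3995 0.2945] 0.21
large_tier pin top [(array([315., 199.]), 0.71, array([ 0.475, -0.009]))] side [(0.72, array([ 0.485, -0.002]))]
    0.85 top [ 0.4769 -0.0085] 0.07 side [ 0.4805 -0.0152] 0.10 both [ 0.4771 -0.01  ] 0.19
    0.65 top [0.4087 0.2931] 0.52 
medium_tier pin top [(array([466., 134.]), 0.88, array([ 0.681, -0.471])), (array([463., 280.]), 0.78, array([ 0.24 , -0.437])), (array([416., 236.]), 0.7, array([ 0.365, -0.307]))] side [(0.94, array([ 0.232, -0.453])), (0.72, array([ 0.713, -0.495])), (0.66, array([ 0.379, -0.318]))]
    0.98 top [ 0.3799 -0.3093] 0.09 side [ 0.3816 -0.3174] 0.13 both [ 0.3802 -0.3121] 0.24
    0.9 top [ 0.2354 -0.4389] 0.07 side [ 0.2369 -0.4458] 0.17 both [ 0.2355 -0.4404] 0.26
    0.85 top [ 0.6867 -0.4739] 0.12 
small_tier pin top [(array([241., 148.]), 0.97, array([0.635, 0.217])), (array([448., 178.]), 0.47, array([ 0.542, -0.407]))] side [(0.66, array([0.623, 0.208]))]
  
[... 172 characters left out ...]
[ 0.617, -0.187]))]
    0.79 top [ 0.6217 -0.1946] 0.19 side [ 0.6233 -0.2012] 0.24 both [ 0.6221 -0.1967] 0.44
jam_jar pin top [(array([448., 176.]), 0.86, array([ 0.546, -0.407]))] side [(0.6, array([ 0.554, -0.407]))]
    0.59 top [ 0.5472 -0.4038] 0.18 side [ 0.5486 -0.4102] 0.23 both [ 0.5472 -0.4046] 0.43
shaker pin top [(array([173., 172.]), 0.93, array([0.557, 0.421]))] side [(0.61, array([0.553, 0.423]))]
    0.92 top [0.5579 0.4262] 0.18 side [0.5591 0.4197] 0.12 both [0.5593 0.4225] 0.32
bun pin top [(array([317., 143.]), 0.66, array([ 0.65 , -0.014]))] side [(0.69, array([ 0.651, -0.015]))]
    0.78 top [ 0.642  -0.0022] 0.1 side [ 0.6419 -0.0054] 0.19 both [ 0.642  -0.0022] 0.30
```

Request:
{"api": "step_arm", "payload": {
  "increments": [
    [0, 0, 0, 0, 0, 6, 0],
    [0, 0, 0, 0, 0, 6, 0],
    [0, 0, 0, 0, 0, 5.92, 0],
    [-2, 0, 0, 0, 0, 0, 0],
    [-4, -1, 0, 0, 0, 0, 0],
    [-4, -2, 0, 0, 0, 0, 0],
    [0, 0, 0, 0, 0, 0, 0]
  ],
  "squeeze": 30
}}

```text
t: 2.5
eef_pos: [0.2417, -0.537, 0.2313]
tool_rot: [-0.002, 0.71, -0.705, -0.001]
contact_force: [0.4, -0.5, -1.1]
gripper_width: 1.002
```

Request:
{"api": "step_arm", "payload": {
  "increments": [
    [-2, -1, 0, 0, 0, 0, 0],
    [-4, -2, 0, 0, 0, 0, 0],
    [-4, -2, 0, 0, 0, 0, 0],
    [-4, -2, 0, 0, 0, 0, 0],
    [-4, -2, 0, 0, 0, 0, 0],
    [-4, -2, 0, 0, 0, 0, 0],
    [-4, -2, 0, 0, 0, 0, 0],
    [-4, -2, 0, 0, 0, 0, 0],
    [-4, -2, 0, 0, 0, 0, 0],
    [-4, -2, 1, 0, 0, 0, 0],
    [-4, -1.5, 1, 0, 0, 0, 0],
    [-4, -1.5, 2, 0, 0, 0, 0],
    [-3, -1, 2, 0, 0, 0, 0],
    [-2.5, -0.5, 1, 0, 0, 0, 0],
    [-1, 0, 1, 0, 0, 0, 0],
    [0, 0, 0, 0, 0, 0, 0],
    [0, 0, 0, 0, 0, 0, 0]
  ]
}}

```text
t: 4.2
eef_pos: [0.4729, -0.0179, 0.1515]
tool_rot: [-0.0, -0.707, 0.707, -0.0]
contact_force: [0.3, -0.1, 0.4]
gripper_width: 1.002
```

```bash
python3 - <<'E'
from station import bot
o=bot.get_obs()
print(o["q"].round(3),o["eef_pos"].round(4),o["tool_rot"].round(4))
E
```

```text
[ 0.196  0.271 -0.334  2.085  0.123  0.804 -1.783] [ 0.4729 -0.0179  0.1515] [-2.000e-04 -7.070e-01  7.072e-01 -0.000e+00]
```

Request:
{"api": "step_arm", "payload": {
  "increments": [
    [-0.5, -0.2, 1, 0, 0, 0, 0],
    [-0.4, -0.2, 2, 0, 0, 0, 0],
    [0, 0, 3, 0, 0, 0, 0],
    [0, 0, 3, 0, 0, 0, 0],
    [0, 0, 2, 0, 0, 0, 0],
    [0, 0, 1, 0, 0, 0, 0],
    [0, 0, 0.5, 0, 0, 0, 0.2],
    [0, 0, 0, 0, 0, 0, 0.3],
    [0, 0, 0, 0, 0, 0, 0.35],
    [0, 0, 0, 0, 0, 0, 0.4],
    [0, 0, 0, 0, 0, 0, 0.45],
    [0, 0, 0, 0, 0, 0, 0.5],
    [0, 0, 0, 0, 0, 0, 0.55],
    [0, 0, 0, 0, 0, 0, 0.6],
    [0, 0, 0, 0, 0, 0, 0.6],
    [0, 0, 0, 0, 0, 0, 0.6]
  ],
  "squeeze": 20
}}

```text
t: 5.8
eef_pos: [0.4772, -0.009, 0.0269]
tool_rot: [0.0, -0.707, 0.707, -0.001]
contact_force: [-0.6, -2.7, 6.7]
gripper_width: 0.465
```

```bash
python3 - <<'E'
from h import *
o=bot.get_obs()
print(o["q"].round(3),o["eef_pos"].round(4),o["tool_rot"].round(4))
for n in ["side","top"]:
    p=bot.read_camera(n)
    cv2.imwrite(f"pics/{n}1.png",p["pixels"][:,:,::-1])
    u=proj(p,[.477,-.009,.05])[0].astype(int); a=p["pixels"][u[1]-60:u[1]+60,u[0]-80:u[0]+80,::-1]
    cv2.imwrite(f"pics/{n}1c.png",cv2.resize(a,None,fx=4,fy=4))
E
```

```text
[ 0.111  0.487 -0.271  2.155  0.253  0.528 -1.92 ] [ 0.4772 -0.009   0.0269] [ 0.000e+00 -7.069e-01  7.074e-01 -6.000e-04]
```

View pics/side1c.png

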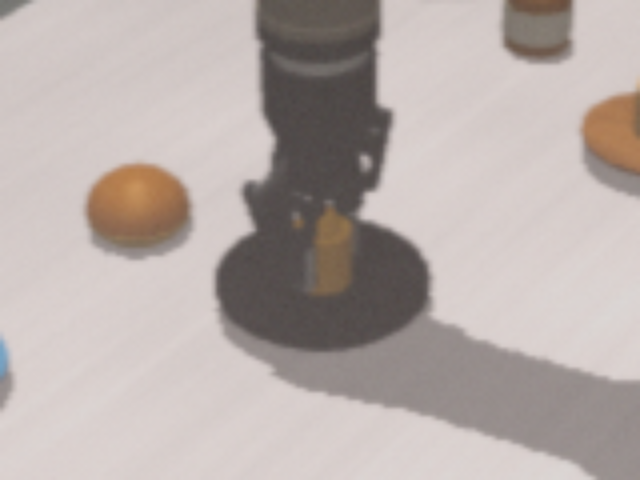

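Request:
{"api": "step_arm", "payload": {
  "increments": [
    [0, 0, 0, 0, 0, 0, 0.3],
    [0, 0, 0, 0, 0, 0, 0.2],
    [0, 0, 0, 0, 0, -4, 0.2],
    [0, 0, 0, 0, 0, -8, 0.2],
    [0, 0, 0, 0, 0, -8, 0.2],
    [0, 0, 0, 0, 0, -8, 0.2],
    [0, 0, 0, 0, 0, -8, 0.2],
    [0, 0, 0, 0, 0, -8, 0.2],
    [0, 0, 0, 0, 0, -8, 0.2],
    [0, 0, 0, 0, 0, -8, 0.2],
    [0, 0, 0, 0, 0, -8, 0.2],
    [0, 0, 0, 0, 0, -8, 0.2],
    [0, 0, 0, 0, 0, -8, 0.2],
    [0, 0, 0, 0, 0, -6, 0.2],
    [0, 0, 0, 0, 0, 0, 0.3],
    [0, 0, 0, 0, 0, 0, 0.35],
    [0, 0, 0, 0, 0, 0, 0.4],
    [0, 0, 0, 0, 0, 0, 0.45],
    [0, 0, 0, 0, 0, 0, 0.5],
    [0, 0, 0, 0, 0, 0, 0.6]
  ]
}}

```text
t: 7.9
eef_pos: [0.4766, -0.0082, 0.0264]
tool_rot: [0.0, 1.0, -0.0, -0.0]
contact_force: [-1.5, 0.6, 2.4]
gripper_width: 0.464
```

Request:
{"api": "step_arm", "payload": {
  "increments": [
    [0, 0, 0, 0, 0, 0, 0.7],
    [0, 0, 0, 0, 0, 0, 0.8],
    [0, 0, 0, 0, 0, 0, 0.8]
  ],
  "squeeze": 60
}}

```text
t: 8.2
eef_pos: [0.4766, -0.0082, 0.0266]
tool_rot: [0.0, 1.0, -0.0, -0.0]
contact_force: [-0.8, -0.3, 5.4]
gripper_width: 0.452
```

```bash
python3 - <<'E'
from station import bot
o=bot.get_obs()
print(o["q"].round(3),o["eef_pos"].round(4),o["tool_rot"].round(4),o["gripper_width"],o["contact_force"])
E
```

```text
[ 0.428  0.562 -0.663  2.135  0.59   0.631 -0.652] [ 0.4766 -0.0082  0.0266] [ 2.e-04  1.e+00 -1.e-04 -0.e+00] 0.4519027489245816 [-0.84532015 -0.2800972   5.43578414]
```

Request:
{"api": "step_arm", "payload": {
  "increments": [
    [0, 0, -0.5, 0, 0, 0, 0.8],
    [0, 0, -1, 0, 0, 0, 0.8],
    [0, 0, -2, 0, 0, 0, 0.8],
    [0, 0, -2.5, 0, 0, 0, 0.8],
    [0, 0, -2, 0, 0, 0, 0.8],
    [0, 0, -1, 0, 0, 0, 0.8],
    [0, 0, 0, 0, 0, 0, 0.8],
    [0, 0, 0, 0, 0, 0, 0.8]
  ]
}}

```text
t: 9.0
eef_pos: [0.4762, -0.0086, 0.1158]
tool_rot: [0.0, 1.0, -0.0, -0.0]
contact_force: [-1.1, 0.5, -4.4]
gripper_width: 0.457
```

```bash
cat > col.py <<'E'
from h import *
import sys
def colmask(p,name,c,r=60):
    """mask by colour near pixel c"""
    hsv=cv2.cvtColor(p["pixels"],cv2.COLOR_RGB2HSV); H,S,V=hsv[...,0],hsv[...,1],hsv[...,2]
    if name=="base": m=((S>90)&(V<110)&(H>50)&(H<95))|((H>8)&(H<32)&(S>100))
    elif name=="large_tier": m=((S<80)&(V<75))|((H>8)&(H<32)&(S>100))
    elif name=="small_tier": m=((H>95)&(H<115)&(S>90))|((H>8)&(H<32)&(S>100))
    elif name=="medium_tier": m=((H>3)&(H<32)&(S>90))
    elif name=="finial": m=((H<6)|(H>172))&(S>110)|((H>8)&(H<32)&(S>100))
    d=np.zeros((400,640),np.uint8);cv2.circle(d,(int(c[0]),int(c[1])),r,1,-1)
    m=(m&(d>0)).astype(np.uint8)
    m=cv2.morphologyEx(m,cv2.MORPH_CLOSE,np.ones((3,3),np.uint8))
    n,l,st,_=cv2.connectedComponentsWithStats(m)
    k=1+np.argmax(st[1:,4]); return (l==k).astype(float)
E
python3 - <<'E'
from col import *
ps,pt=bot.read_camera("side"),bot.read_camera("top")
for n,x0 in [("base",(.4,.294,0)),("small_tier",(.6215,.209,0)),("medium_tier",(.38,-.312,0)),("finial",(.622,-.197,0))]:
    R=[]
    for p,nm in ((ps,"side"),(pt,"top")):
        c=proj(p,np.array(x0)+[0,0,.02])[0]; m=colmask(p,n,c,45)
        x,f=fit([(p,m)],n,x0); s=sil(p,n,[*x,0])
        print(n,nm,x.round(4),round(f,3),m.sum(),s.sum().round())
        if n!="finial":
            v=p["pixels"][:,:,::-1].copy(); v[...,1]=np.where((s>.5)!=(m>.5),255,v[...,1])
            cc=c.astype(int); R.append(cv2.resize(v[max(0,cc[1]-50):cc[1]+50,cc[0]-50:cc[0]+50],(390,390),interpolation=0))
    if R: cv2.imwrite(f"pics/fit_{n}.png",np.hstack(R))
E
```

```text
base side [0.4489 0.2414] 7.727 208.0 1807.0
base top [0.3985 0.291 ] 0.154 1304.0 1505.0
small_tier side [0.6285 0.2048] 1.906 291.0 845.0
small_tier top [0.6233 0.2115] 0.144 649.0 742.0
medium_tier side [ 0.3815 -0.3178] 0.229 679.0 835.0
medium_tier top [ 0.3799 -0.3114] 0.422 1005.0 1429.0
finial side [ 0.5888 -0.1434] 1.157 190.0 408.0
finial top [ 0.6217 -0.1948] 0.218 296.0 360.0
```

View pics/fit_base.png

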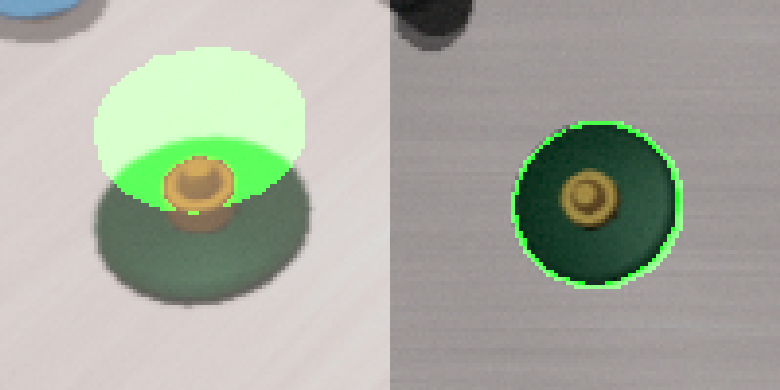

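```bash
python3 - <<'E'
from col import *
ps,pt=bot.read_camera("side"),bot.read_camera("top")
x0=np.array([.4,.294,0]);R=[]
for p in (ps,pt):
    c=proj(p,x0+[0,0,.01])[0]
    im=p["pixels"].astype(int)
    d=np.zeros((400,640),np.uint8);cv2.circle(d,(int(c[0]),int(c[1])),45,1,-1)
    m=((im[...,1]-im[...,0]>8)|(im[...,0]-im[...,2]>40)|(im.max(2)<75))&(d>0)
    m=cv2.morphologyEx(m.astype(np.uint8),cv2.MORPH_CLOSE,np.ones((5,5),np.uint8))
    n,l,st,_=cv2.connectedComponentsWithStats(m); m=(l==1+np.argmax(st[1:,4])).astype(float)
    x,f=fit([(p,m)],"base",x0); s=sil(p,"base",[*x,0]); print("disc",x.round(4),round(f,3),m.sum(),s.sum())
    # brass only
    b=((im[...,0]-im[...,2]>40)&(d>0)).astype(np.uint8)
    b=cv2.morphologyEx(b,cv2.MORPH_CLOSE,np.ones((3,3),np.uint8)).astype(float)
    M["col"]=M["base"][1:]
    xb,fb=fit([(p,b)],"col",x0); print("brass",xb.round(4),round(fb,3),b.sum(),sil(p,"col",[*xb,0]).sum())
    v=p["pixels"][:,:,::-1].copy(); v[...,1]=np.where((s>.5)!=(m>.5),255,v[...,1]); s2=sil(p,"col",[*xb,0]); v[...,2]=np.where((s2>.5)!=(b>.5),255,v[...,2])
    cc=c.astype(int); R.append(cv2.resize(v[cc[1]-50:cc[1]+50,cc[0]-50:cc[0]+50],(390,390),interpolation=0))
cv2.imwrite("pics/fb2.png",np.hstack(R))
E
```

```text
disc [0.4029 0.2903] 0.223 1702.0 2081.572549019608
brass [0.4019 0.2917] 0.212 275.0 329.9176470588235
disc [0.3997 0.2926] 0.104 1361.0 1502.5176470588235
brass [0.4014 0.2947] 0.26 157.0 196.69019607843137
```

View pics/fb2.png

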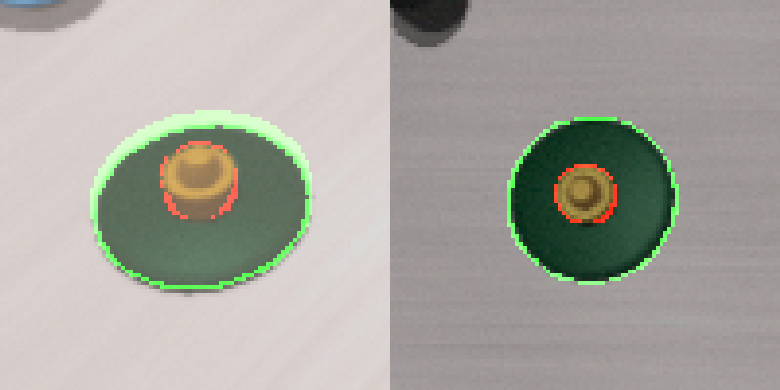

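Request:
{"api": "step_arm", "payload": {
  "increments": [
    [-0.2, -1, 0, 0, 0, 0, 0.8],
    [-0.5, -2, 0, 0, 0, 0, 0.8],
    [-0.6, -2.5, 0, 0, 0, 0, 0.8],
    [-0.6, -2.5, 0, 0, 0, 0, 0.8],
    [-0.6, -2.5, 0, 0, 0, 0, 0.8],
    [-0.6, -2.5, 0, 0, 0, 0, 0.8],
    [-0.6, -2.5, 0, 0, 0, 0, 0.8],
    [-0.6, -2.5, 0, 0, 0, 0, 0.8],
    [-0.6, -2.5, 0, 0, 0, 0, 0.8],
    [-0.6, -2.5, 0, 0, 0, 0, 0.8],
    [-0.6, -2.5, 0, 0, 0, 0, 0.8],
    [-0.6, -2, 0, 0, 0, 0, 0.8],
    [-0.6, -1.7, 0, 0, 0, 0, 0.8],
    [-0.5, -1, 0, 0, 0, 0, 0.8],
    [-0.3, -0.5, 0, 0, 0, 0, 0.8],
    [0, 0, 0, 0, 0, 0, 0.8],
    [0, 0, 0, 0, 0, 0, 0.8],
    [0, 0, 0, 0, 0, 0, 0.8]
  ]
}}

```text
t: 11.0
eef_pos: [0.3962, 0.2977, 0.1161]
tool_rot: [0.0, 1.0, -0.001, 0.0]
contact_force: [-0.8, -0.3, -3.6]
gripper_width: 0.457
```

```bash
cat > snap.py <<'E'
from h import *
import sys
def snap(tag,P,w=60,h=60,k=5,draw=()):
    R=[]
    for n in ["side","top"]:
        p=bot.read_camera(n); v=p["pixels"][:,:,::-1].copy()
        u=proj(p,P)[0].astype(int)
        y0,x0=max(0,u[1]-h),max(0,u[0]-w)
        a=cv2.resize(v[y0:u[1]+h,x0:u[0]+w],None,fx=k,fy=k,interpolation=cv2.INTER_CUBIC)
        for (c,r,col) in draw:
            q=proj(p,np.c_[c[0]+r*np.cos(A),c[1]+r*np.sin(A),c[2]+0*A])
            cv2.polylines(a,[np.int32(((q-[x0,y0]+.5)*k))],True,col,1)
        R.append(a)
    H=min(r.shape[0] for r in R)
    cv2.imwrite(f"pics/{tag}.png",np.hstack([r[:H] for r in R]))
E
python3 - <<'E'
from snap import *
o=bot.get_obs();print(o["q"].round(3),o["eef_pos"].round(4),o["tool_rot"].round(4),o["contact_force"].round(1))
e=o["eef_pos"]
snap("hov1",[.4,.294,.06],45,55,5,[((.4012,.294,0),.062,(0,255,0)),((.4012,.294,.03),.02,(0,255,255)),((e[0],e[1],e[2]-.0266+.022),.075,(0,0,255))])
E
```

```text
[-0.094  0.464 -0.83   2.039  0.464  0.833 -1.195] [0.3962 0.2977 0.1161] [ 4.e-04  1.e+00 -8.e-04  0.e+00] [-0.8 -0.3 -3.6]
```

View pics/hov1.png

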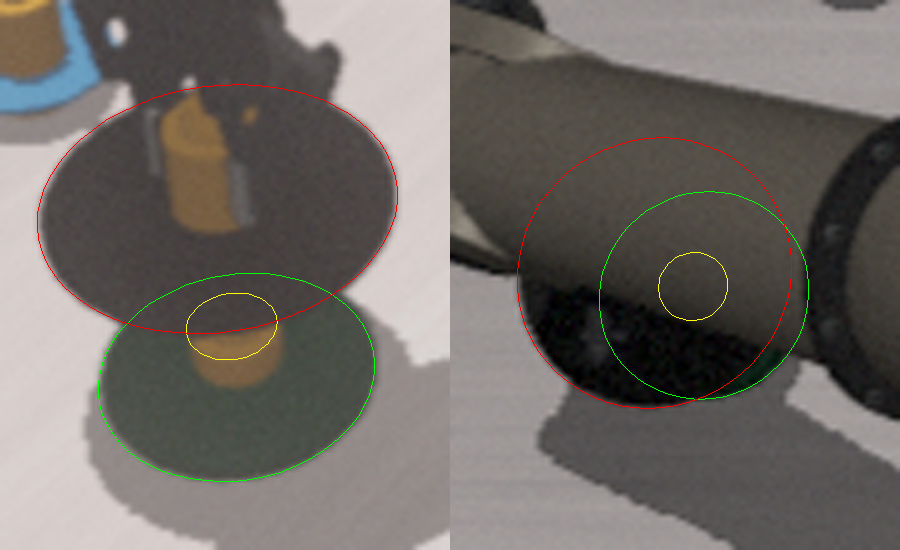

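Request:
{"api": "step_arm", "payload": {
  "increments": [
    [0.26, 0.3, 0, 0, 0, 0, 0.8],
    [0.2, 0.22, 1, 0, 0, 0, 0.8],
    [0, 0, 1.5, 0, 0, 0, 0.8],
    [0, 0, 1, 0, 0, 0, 0.8],
    [0, 0, 0.5, 0, 0, 0, 0.8],
    [0, 0, 0, 0, 0, 0, 0.8],
    [0, 0, 0, 0, 0, 0, 0.8]
  ]
}}

```text
t: 11.8
eef_pos: [0.4002, 0.2939, 0.0763]
tool_rot: [-0.0, 1.0, 0.0, -0.0]
contact_force: [-0.0, 0.2, -3.3]
gripper_width: 0.458
```

```bash
python3 - <<'E'
from snap import *
o=bot.get_obs();print(o["q"].round(3),o["eef_pos"].round(4),o["tool_rot"].round(4),o["contact_force"].round(1))
e=o["eef_pos"]
b=(.4008,.2925)
snap("hov2",[.4,.294,.04],40,45,5,[((*b,0),.062,(0,255,0)),((*b,.012),.02,(0,255,255)),((e[0],e[1],e[2]-.0266+.022),.075,(0,0,255))])
E
```

```text
[-0.129  0.524 -0.78   2.064  0.535  0.762 -1.242] [0.4002 0.2939 0.0763] [-1.e-04  1.e+00  3.e-04 -1.e-04] [-0.   0.2 -3.3]
```

View pics/hov2.png

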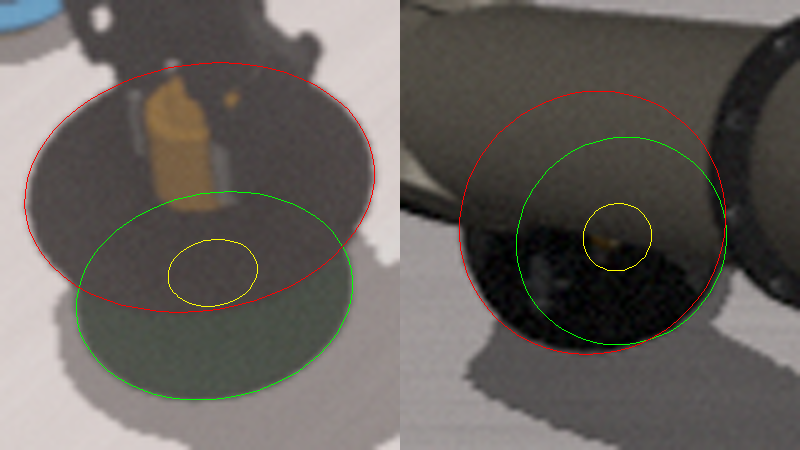

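Request:
{"api": "step_arm", "payload": {
  "increments": [
    [0.05, 0.1, 0.1, 0, 0, 0, 0.8],
    [0, 0, 0.2, 0, 0, 0, 0.8],
    [0, 0, 0.2, 0, 0, 0, 0.8],
    [0, 0, 0.2, 0, 0, 0, 0.8],
    [0, 0, 0.2, 0, 0, 0, 0.8],
    [0, 0, 0.2, 0, 0, 0, 0.8],
    [0, 0, 0.2, 0, 0, 0, 0.8],
    [0, 0, 0.1, 0, 0, 0, 0.8],
    [0, 0, 0, 0, 0, 0, 0.8]
  ]
}}

```text
t: 12.8
eef_pos: [0.4007, 0.2925, 0.0621]
tool_rot: [0.0, 1.0, 0.0, -0.0]
contact_force: [0.8, 0.5, -3.6]
gripper_width: 0.455
```

Request:
{"api": "step_arm", "payload": {
  "increments": [
    [0, 0, 0.1, 0, 0, 0, 0.8],
    [0, 0, 0.1, 0, 0, 0, 0.8],
    [0, 0, 0.1, 0, 0, 0, 0.8],
    [0, 0, 0.1, 0, 0, 0, 0.8],
    [0, 0, 0.1, 0, 0, 0, 0.8],
    [0, 0, 0, 0, 0, 0, 0.8]
  ]
}}

```text
t: 13.4
eef_pos: [0.4007, 0.2925, 0.0571]
tool_rot: [0.0, 1.0, 0.0, -0.0]
contact_force: [-0.2, -0.2, -5.3]
gripper_width: 0.455
```

Request:
{"api": "step_arm", "payload": {
  "increments": [
    [0, 0, 0.05, 0, 0, 0, 0.8],
    [0, 0, 0.05, 0, 0, 0, 0.8],
    [0, 0, 0, 0, 0, 0, 0.8],
    [0, 0, 0, 0, 0, 0, 0.8]
  ]
}}

```text
t: 13.8
eef_pos: [0.4008, 0.2926, 0.0566]
tool_rot: [0.0, 1.0, -0.0, 0.0]
contact_force: [-1.3, -1.7, 2.0]
gripper_width: 0.454
```

Request:
{"api": "step_arm", "payload": {
  "increments": [
    [0, 0, 0, 0, 0, 0, 0.45],
    [0, 0, 0, 0, 0, 0, 0.4],
    [0, 0, 0, 0, 0, 0, 0.3],
    [0, 0, 0, 0, 0, 0, 0.15],
    [0, 0, 0, 0, 0, 0, 0],
    [0, 0, 0, 0, 0, 0, 0],
    [0, 0, -1, 0, 0, 0, 0],
    [0, 0, -2, 0, 0, 0, 0],
    [0, 0, -3, 0, 0, 0, 0],
    [0, 0, -3, 0, 0, 0, 0],
    [0, 0, -3, 0, 0, 0, 0],
    [0, 0, -1, 0, 0, 0, 0]
  ],
  "squeeze": 20
}}

```text
t: 15.0
eef_pos: [0.4017, 0.2939, 0.1897]
tool_rot: [-0.001, 1.0, 0.0, 0.002]
contact_force: [0.9, -0.5, -0.3]
gripper_width: 0.999
```

```bash
python3 - <<'E'
from snap import *
o=bot.get_obs();print(o["q"].round(3),o["eef_pos"].round(4),o["tool_rot"].round(4),o["contact_force"].round(1))
e=(.4008,.2926)
snap("rel1",[.4,.294,.05],40,50,5,[((*e,.052),.075,(0,0,255)),((*e,.094),.02,(0,255,255))])
E
```

```text
[-0.004  0.362 -0.904  1.973  0.348  0.963 -1.077] [0.4017 0.2939 0.1897] [-1.3e-03  1.0e+00  1.0e-04  2.1e-03] [ 0.9 -0.5 -0.3]
```

View pics/rel1.png

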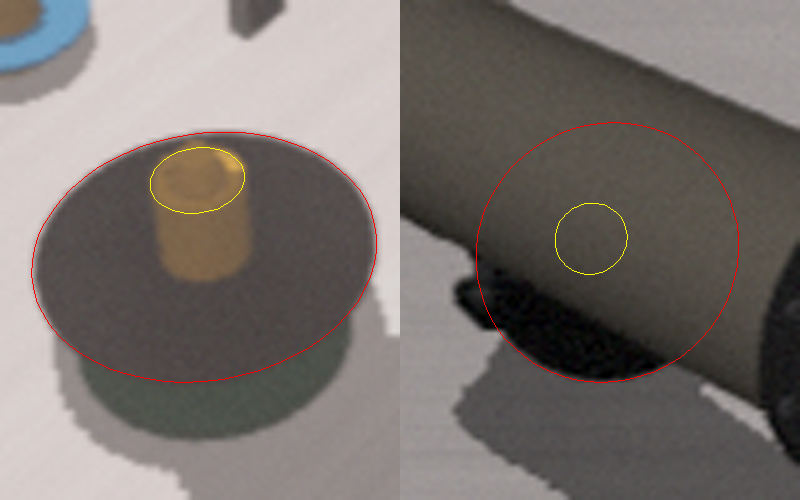

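Request:
{"api": "step_arm", "payload": {
  "increments": [
    [0, 1.5, 0, 0, 0, 0, 0],
    [0, 3, 0, 0, 0, 0, 0],
    [-0.2, 4, 0, 0, 0, 0, 0],
    [-0.2, 4, 0, 0, 0, 0, 0],
    [-0.2, 4, 0, 0, 0, 0, 0],
    [-0.2, 4, 0, 0, 0, 0, 0],
    [-0.2, 4, 0, 0, 0, 0, 0],
    [-0.2, 4, 0, 0, 0, 0, 0],
    [-0.2, 4, 0, 0, 0, 0, 0],
    [-0.2, 4, 0, 0, 0, 0, 0],
    [-0.2, 4, 0, 0, 0, 0, 0],
    [-0.2, 4, 0, 0, 0, 0, 0],
    [-0.2, 4, 0.5, 0, 0, 0, 0],
    [0, 4, 1, 0, 0, 0, 0],
    [0, 4, 1, 0, 0, 0, 0],
    [0, 2.5, 1, 0, 0, 0, 0],
    [0, 1, 0.5, 0, 0, 0, 0],
    [0, 0.4, 0, 0, 0, 0, 0],
    [0, 0, 0, 0, 0, 0, 0],
    [0, 0, 0, 0, 0, 0, 0]
  ]
}}

```text
t: 17.1
eef_pos: [0.3792, -0.31, 0.1466]
tool_rot: [-0.0, 1.0, 0.001, 0.0]
contact_force: [0.8, -0.2, -1.0]
gripper_width: 0.999
```

```bash
python3 - <<'E'
from snap import *
o=bot.get_obs();print(o["q"].round(3),o["eef_pos"].round(4),o["tool_rot"].round(4),o["contact_force"].round(1))
e=(.4008,.2926)
snap("rel1b",[.4,.294,.05],40,50,5,[((*e,.052),.075,(0,0,255)),((*e,.094),.02,(0,255,255))])
E
```

```text
[ 1.039  0.337 -0.568  2.041  0.243  0.829  0.332] [ 0.3792 -0.31    0.1466] [-1.e-04  1.e+00  1.e-03  1.e-04] [ 0.8 -0.2 -1. ]
```

View pics/rel1b.png

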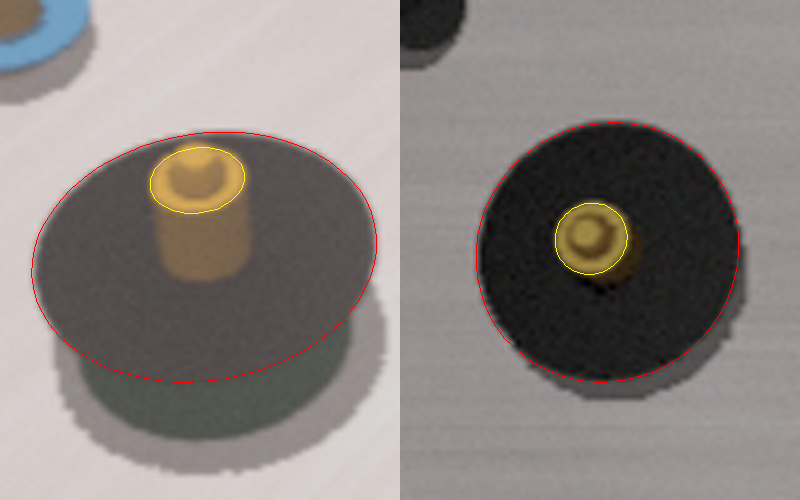

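Request:
{"api": "step_arm", "payload": {
  "increments": [
    [0.07, 0, 0, 0, 0, 6, 0],
    [0, 0, 0, 0, 0, 8, 0],
    [0, 0, 0.5, 0, 0, 8, 0],
    [0, 0, 0.5, 0, 0, 8, 0],
    [0, 0, 1, 0, 0, 8, 0],
    [0, 0, 1, 0, 0, 8, 0],
    [0, 0, 1, 0, 0, 8, 0],
    [0, 0, 1, 0, 0, 8, 0],
    [0, 0, 1, 0, 0, 8, 0],
    [0, 0, 1, 0, 0, 8, 0],
    [0, 0, 1, 0, 0, 8, 0],
    [0, 0, 1, 0, 0, 4, 0],
    [0, 0, 1, 0, 0, 0, 0],
    [0, 0, 1, 0, 0, 0, 0.1],
    [0, 0, 1, 0, 0, 0, 0.2],
    [0, 0, 0, 0, 0, 0, 0.3],
    [0, 0, 0, 0, 0, 0, 0.4],
    [0, 0, 0, 0, 0, 0, 0.5],
    [0, 0, 0, 0, 0, 0, 0.6],
    [0, 0, 0, 0, 0, 0, 0.6]
  ]
}}

```text
t: 19.2
eef_pos: [0.3798, -0.3119, 0.0268]
tool_rot: [0.0, -0.707, 0.707, -0.001]
contact_force: [-0.1, -1.2, 1.3]
gripper_width: 0.466
```

Request:
{"api": "step_arm", "payload": {
  "increments": [
    [0, 0, 0, 0, 0, 0, 0.6],
    [0, 0, 0, 0, 0, 0, 0.6]
  ]
}}

```text
t: 19.4
eef_pos: [0.3798, -0.3118, 0.0267]
tool_rot: [0.0, -0.707, 0.707, -0.001]
contact_force: [-0.2, -1.1, 3.7]
gripper_width: 0.467
```

```bash
python3 - <<'E'
from station import bot
o=bot.get_obs()
print(o["q"].round(3),o["eef_pos"].round(4),o["tool_rot"].round(4),o["gripper_width"],o["contact_force"])
E
```

```text
[ 0.699  0.495 -0.169  2.128  0.159  0.529 -1.159] [ 0.3798 -0.3118  0.0267] [ 0.000e+00 -7.071e-01  7.071e-01 -5.000e-04] 0.4672471467952902 [-0.21385817 -1.11203409  3.66602164]
```

Request:
{"api": "step_arm", "payload": {
  "increments": [
    [0, 0, 0, 0, 0, 0, 0.3],
    [0, 0, 0, 0, 0, 0, 0.2],
    [0, 0, 0, 0, 0, -4, 0.2],
    [0, 0, 0, 0, 0, -8, 0.2],
    [0, 0, 0, 0, 0, -8, 0.2],
    [0, 0, 0, 0, 0, -8, 0.2],
    [0, 0, 0, 0, 0, -8, 0.2],
    [0, 0, 0, 0, 0, -8, 0.2],
    [0, 0, 0, 0, 0, -8, 0.2],
    [0, 0, 0, 0, 0, -8, 0.2],
    [0, 0, 0, 0, 0, -8, 0.2],
    [0, 0, 0, 0, 0, -8, 0.2],
    [0, 0, 0, 0, 0, -8, 0.2],
    [0, 0, 0, 0, 0, -6, 0.2],
    [0, 0, 0, 0, 0, 0, 0.3],
    [0, 0, 0, 0, 0, 0, 0.35],
    [0, 0, 0, 0, 0, 0, 0.4],
    [0, 0, 0, 0, 0, 0, 0.45],
    [0, 0, 0, 0, 0, 0, 0.5],
    [0, 0, 0, 0, 0, 0, 0.6]
  ]
}}

```text
t: 21.4
eef_pos: [0.3798, -0.3114, 0.0265]
tool_rot: [0.0, 1.0, -0.0, 0.0]
contact_force: [0.6, 1.3, 1.7]
gripper_width: 0.462
```

Request:
{"api": "step_arm", "payload": {
  "increments": [
    [0, 0, 0, 0, 0, 0, 0.7],
    [0, 0, 0, 0, 0, 0, 0.8],
    [0, 0, 0, 0, 0, 0, 0.8]
  ],
  "squeeze": 60
}}

```text
t: 21.7
eef_pos: [0.3798, -0.3115, 0.0266]
tool_rot: [0.0, 1.0, -0.0, 0.0]
contact_force: [-0.6, 0.6, 5.5]
gripper_width: 0.456
```

```bash
python3 - <<'E'
from station import bot
o=bot.get_obs()
print(o["q"].round(3),o["eef_pos"].round(4),o["tool_rot"].round(4),o["gripper_width"],o["contact_force"])
E
```

```text
[ 1.021  0.553 -0.567  2.107  0.511  0.616  0.096] [ 0.3798 -0.3115  0.0266] [ 2.e-04  1.e+00 -0.e+00  2.e-04] 0.4564945715975985 [-0.63316544  0.62550638  5.53957568]
```

Request:
{"api": "step_arm", "payload": {
  "increments": [
    [0, 0, -0.5, 0, 0, 0, 0.8],
    [0, 0, -1, 0, 0, 0, 0.8],
    [0, 0, -2, 0, 0, 0, 0.8],
    [0, 0, -2.5, 0, 0, 0, 0.8],
    [0, 0, -2.5, 0, 0, 0, 0.8],
    [0, 0, -2, 0, 0, 0, 0.8],
    [0, 0, -1.5, 0, 0, 0, 0.8],
    [0, 0, -1, 0, 0, 0, 0.8],
    [0, 0, 0, 0, 0, 0, 0.8]
  ]
}}

```text
t: 22.6
eef_pos: [0.3799, -0.3119, 0.1574]
tool_rot: [0.001, 1.0, -0.0, 0.001]
contact_force: [-0.5, 0.7, -3.7]
gripper_width: 0.452
```

Request:
{"api": "step_arm", "payload": {
  "increments": [
    [0.1, -1, 0, 0, 0, 0, 0.8],
    [0.1, -2, 0, 0, 0, 0, 0.8],
    [0.2, -4, 0, 0, 0, 0, 0.8],
    [0.2, -4, 0, 0, 0, 0, 0.8],
    [0.2, -4, 0, 0, 0, 0, 0.8],
    [0.2, -4, 0, 0, 0, 0, 0.8],
    [0.2, -4, 0, 0, 0, 0, 0.8],
    [0.2, -4, 0, 0, 0, 0, 0.8],
    [0.2, -4, 0, 0, 0, 0, 0.8],
    [0.2, -4, 0, 0, 0, 0, 0.8],
    [0.1, -4, 0, 0, 0, 0, 0.8],
    [0.1, -4, 0, 0, 0, 0, 0.8],
    [0.1, -4, 0, 0, 0, 0, 0.8],
    [0.1, -4, 0, 0, 0, 0, 0.8],
    [0.1, -4, 0, 0, 0, 0, 0.8],
    [0, -3, 0, 0, 0, 0, 0.8],
    [0, -1.5, 0, 0, 0, 0, 0.8],
    [0, -0.9, 0, 0, 0, 0, 0.8],
    [0, 0, 0, 0, 0, 0, 0.8],
    [0, 0, 0, 0, 0, 0, 0.8]
  ]
}}

```text
t: 24.6
eef_pos: [0.4021, 0.2914, 0.1556]
tool_rot: [0.001, 1.0, -0.0, -0.001]
contact_force: [0.0, -0.1, -3.0]
gripper_width: 0.455
```

```bash
cat > st.py <<'E'
from station import bot
o=bot.get_obs()
print(o["t"],o["q"].round(3),o["eef_pos"].round(4),o["tool_rot"].round(4),o["gripper_width"].__round__(3),o["contact_force"].round(1))
E
python3 st.py; python3 - <<'E'
from snap import *
e=bot.get_obs()["eef_pos"]; b=(.4008,.2926)
snap("hov3",[.4,.294,.09],40,55,5,[((*b,.052),.075,(0,255,0)),((e[0],e[1],e[2]-.0266+.022),.06,(0,0,255))])
E
```

```text
24.6 [-1.000e-03  4.260e-01 -9.190e-01  2.002e+00  4.270e-01  9.190e-01
 -1.144e+00] [0.4021 0.2914 0.1556] [ 8.e-04  1.e+00 -1.e-04 -5.e-04] 0.455 [ 0.  -0.1 -3. ]
```

View pics/hov3.png

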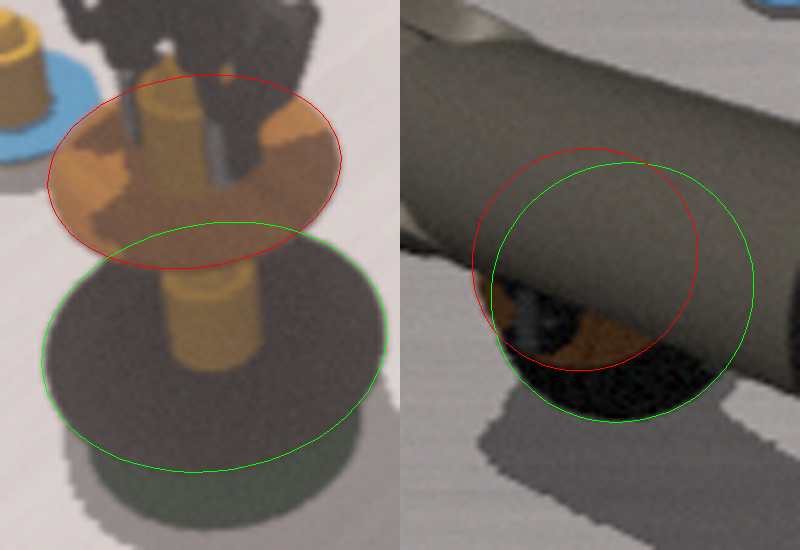

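Request:
{"api": "step_arm", "payload": {
  "increments": [
    [-0.12, -0.1, 0.3, 0, 0, 0, 0.8],
    [0, 0, 0.7, 0, 0, 0, 0.8],
    [0, 0, 0.5, 0, 0, 0, 0.8],
    [0, 0, 0.2, 0, 0, 0, 0.8],
    [0, 0, 0.2, 0, 0, 0, 0.8],
    [0, 0, 0.2, 0, 0, 0, 0.8],
    [0, 0, 0.2, 0, 0, 0, 0.8],
    [0, 0, 0.2, 0, 0, 0, 0.8],
    [0, 0, 0.2, 0, 0, 0, 0.8],
    [0, 0, 0.2, 0, 0, 0, 0.8],
    [0, 0, 0, 0, 0, 0, 0.8]
  ]
}}

```text
t: 25.8
eef_pos: [0.4012, 0.2934, 0.127]
tool_rot: [0.0, 1.0, 0.0, -0.0]
contact_force: [-0.5, 0.1, -2.4]
gripper_width: 0.455
```

Request:
{"api": "step_arm", "payload": {
  "increments": [
    [0, 0.05, 0.1, 0, 0, 0, 0.8],
    [0, 0, 0.1, 0, 0, 0, 0.8],
    [0, 0, 0.1, 0, 0, 0, 0.8],
    [0, 0, 0.1, 0, 0, 0, 0.8],
    [0, 0, 0.1, 0, 0, 0, 0.8],
    [0, 0, 0.05, 0, 0, 0, 0.8],
    [0, 0, 0, 0, 0, 0, 0.8]
  ]
}}

```text
t: 26.5
eef_pos: [0.4013, 0.293, 0.1217]
tool_rot: [0.0, 1.0, 0.0, -0.0]
contact_force: [-0.7, 0.1, -2.4]
gripper_width: 0.454
```

Request:
{"api": "step_arm", "payload": {
  "increments": [
    [0, 0, 0.05, 0, 0, 0, 0.8],
    [0, 0, 0.05, 0, 0, 0, 0.8],
    [0, 0, 0.03, 0, 0, 0, 0.8],
    [0, 0, 0, 0, 0, 0, 0.8],
    [0, 0, 0, 0, 0, 0, 0.8]
  ]
}}

```text
t: 27.0
eef_pos: [0.4014, 0.2931, 0.1207]
tool_rot: [-0.0, 1.0, 0.0, 0.0]
contact_force: [-0.9, -1.0, 0.7]
gripper_width: 0.452
```

Request:
{"api": "step_arm", "payload": {
  "increments": [
    [0, 0, 0.05, 0, 0, 0, 0.8],
    [0, 0, 0, 0, 0, 0, 0.5],
    [0, 0, 0, 0, 0, 0, 0.45],
    [0, 0, 0, 0, 0, 0, 0.4],
    [0, 0, 0, 0, 0, 0, 0.3],
    [0, 0, 0, 0, 0, 0, 0.15],
    [0, 0, 0, 0, 0, 0, 0],
    [0, 0, 0, 0, 0, 0, 0],
    [0, 0, -1, 0, 0, 0, 0],
    [0, 0, -2, 0, 0, 0, 0],
    [0, 0, -3, 0, 0, 0, 0],
    [0, 0, -3, 0, 0, 0, 0],
    [0, 0, -1, 0, 0, 0, 0]
  ],
  "squeeze": 20
}}

```text
t: 28.3
eef_pos: [0.4022, 0.2945, 0.2234]
tool_rot: [-0.001, 1.0, 0.0, 0.002]
contact_force: [0.1, 0.2, 0.1]
gripper_width: 1.002
```

Request:
{"api": "step_arm", "payload": {
  "increments": [
    [1, 0.4, 0, 0, 0, 0, 0],
    [2, 0.8, 0, 0, 0, 0, 0],
    [3, 1, 0, 0, 0, 0, 0],
    [3, 1, 0, 0, 0, 0, 0],
    [3, 1, 0, 0, 0, 0, 0],
    [3, 1, 0, 0, 0, 0, 0],
    [3, 1, 0, 0, 0, 0, 0],
    [2, 1, 1, 0, 0, 0, 0],
    [1.5, 0.7, 2, 0, 0, 0, 0],
    [0.7, 0.2, 3, 0, 0, 0, 0],
    [0, 0, 2, 0, 0, 0, 0],
    [0, 0, 0, 0, 0, 0, 0],
    [0, 0, 0, 0, 0, 0, 0]
  ]
}}

```text
t: 29.6
eef_pos: [0.6234, 0.211, 0.1385]
tool_rot: [0.0, 1.0, -0.0, -0.001]
contact_force: [0.3, 0.3, 1.3]
gripper_width: 0.997
```

```bash
python3 st.py; python3 - <<'E'
from snap import *
b=(.4012,.2929)
snap("rel2",[.4,.294,.09],40,55,5,[((*b,.052),.075,(0,255,0)),((*b,.116),.06,(0,0,255)),((*b,.158),.02,(0,255,255))])
E
```

```text
29.6 [ 0.118  0.675 -0.794  1.637  0.534  1.063 -0.835] [0.6234 0.211  0.1385] [ 5.0e-04  1.0e+00 -3.0e-04 -1.2e-03] 0.997 [0.3 0.3 1.3]
```

View pics/rel2.png

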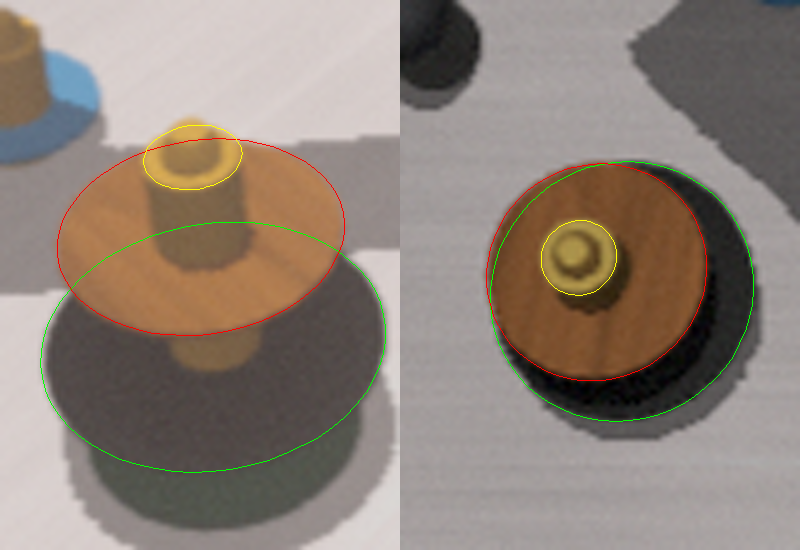

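Request:
{"api": "step_arm", "payload": {
  "increments": [
    [0, -0.08, 0, 0, 0, -6, 0],
    [0, 0, 0, 0, 0, -8, 0],
    [0, 0, 0.2, 0, 0, -8, 0],
    [0, 0, 0.5, 0, 0, -8, 0],
    [0, 0, 1, 0, 0, -8, 0],
    [0, 0, 1, 0, 0, -8, 0],
    [0, 0, 1, 0, 0, -8, 0],
    [0, 0, 1, 0, 0, -8, 0],
    [0, 0, 1, 0, 0, -8, 0],
    [0, 0, 1, 0, 0, -8, 0],
    [0, 0, 1, 0, 0, -8, 0],
    [0, 0, 1, 0, 0, -4, 0],
    [0, 0, 1, 0, 0, 0, 0],
    [0, 0, 1, 0, 0, 0, 0.1],
    [0, 0, 0.5, 0, 0, 0, 0.2],
    [0, 0, 0, 0, 0, 0, 0.3],
    [0, 0, 0, 0, 0, 0, 0.4],
    [0, 0, 0, 0, 0, 0, 0.5],
    [0, 0, 0, 0, 0, 0, 0.6],
    [0, 0, 0, 0, 0, 0, 0.6]
  ]
}}

```text
t: 31.7
eef_pos: [0.6238, 0.2125, 0.0287]
tool_rot: [0.001, 0.707, 0.707, 0.0]
contact_force: [-1.4, -3.2, 5.4]
gripper_width: 0.463
```

Request:
{"api": "step_arm", "payload": {
  "increments": [
    [0, 0, 0, 0, 0, 0, 0.6],
    [0, 0, 0, 0, 0, 0, 0.6]
  ]
}}

```text
t: 31.9
eef_pos: [0.6238, 0.2125, 0.0287]
tool_rot: [0.001, 0.707, 0.707, 0.0]
contact_force: [-0.7, -3.7, 6.1]
gripper_width: 0.461
```

```bash
python3 st.py
```

```text
31.9 [ 0.235  0.937 -1.016  1.682  0.904  1.061  0.489] [0.6238 0.2125 0.0287] [5.000e-04 7.073e-01 7.069e-01 1.000e-04] 0.461 [-0.7 -3.7  6.1]
```

Request:
{"api": "step_arm", "payload": {
  "increments": [
    [0, 0, 0, 0, 0, 0, 0.3],
    [0, 0, 0, 0, 0, 0, 0.2],
    [0, 0, 0, 0, 0, 4, 0.2],
    [0, 0, 0.1, 0, 0, 8, 0.2],
    [0, 0, 0.1, 0, 0, 8, 0.2],
    [0, 0, 0, 0, 0, 8, 0.2],
    [0, 0, 0, 0, 0, 8, 0.2],
    [0, 0, 0, 0, 0, 8, 0.2],
    [0, 0, 0, 0, 0, 8, 0.2],
    [0, 0, 0, 0, 0, 8, 0.2],
    [0, 0, 0, 0, 0, 8, 0.2],
    [0, 0, 0, 0, 0, 8, 0.2],
    [0, 0, 0, 0, 0, 8, 0.2],
    [0, 0, 0, 0, 0, 6, 0.2],
    [0, 0, 0, 0, 0, 0, 0.3],
    [0, 0, 0, 0, 0, 0, 0.35],
    [0, 0, 0, 0, 0, 0, 0.4],
    [0, 0, 0, 0, 0, 0, 0.45],
    [0, 0, 0, 0, 0, 0, 0.5],
    [0, 0, 0, 0, 0, 0, 0.6]
  ]
}}

```text
t: 33.9
eef_pos: [0.6231, 0.2129, 0.026]
tool_rot: [-0.0, 1.0, 0.0, -0.0]
contact_force: [-1.7, -1.2, 0.4]
gripper_width: 0.461
```

Request:
{"api": "step_arm", "payload": {
  "increments": [
    [0, 0, 0, 0, 0, 0, 0.7],
    [0, 0, 0, 0, 0, 0, 0.8],
    [0, 0, 0, 0, 0, 0, 0.8]
  ],
  "squeeze": 60
}}

```text
t: 34.2
eef_pos: [0.6233, 0.213, 0.0262]
tool_rot: [-0.0, 1.0, 0.0, 0.0]
contact_force: [-1.6, -0.4, 3.3]
gripper_width: 0.455
```

```bash
python3 st.py
```

```text
34.2 [ 0.068  0.805 -0.72   1.695  0.654  0.898 -0.923] [0.6233 0.213  0.0262] [-0.e+00  1.e+00  1.e-04  0.e+00] 0.455 [-1.6 -0.4  3.3]
```

Request:
{"api": "step_arm", "payload": {
  "increments": [
    [0, 0, -0.5, 0, 0, 0, 0.8],
    [0, 0, -1, 0, 0, 0, 0.8],
    [0, 0, -2, 0, 0, 0, 0.8],
    [0, 0, -3, 0, 0, 0, 0.8],
    [0, 0, -3, 0, 0, 0, 0.8],
    [0, 0, -3, 0, 0, 0, 0.8],
    [0, 0, -3, 0, 0, 0, 0.8],
    [0, 0, -2, 0, 0, 0, 0.8],
    [0, 0, -1.5, 0, 0, 0, 0.8],
    [0, 0, -1, 0, 0, 0, 0.8],
    [0, 0, 0, 0, 0, 0, 0.8]
  ]
}}

```text
t: 35.3
eef_pos: [0.6238, 0.2132, 0.2276]
tool_rot: [-0.0, 1.0, -0.0, 0.001]
contact_force: [-0.6, 0.0, -2.2]
gripper_width: 0.453
```

Request:
{"api": "step_arm", "payload": {
  "increments": [
    [-1, -0.3, 0, 0, 0, 0, 0.8],
    [-2, -0.7, 0, 0, 0, 0, 0.8],
    [-3, -1, 0, 0, 0, 0, 0.8],
    [-3, -1, 0, 0, 0, 0, 0.8],
    [-3, -1, 0, 0, 0, 0, 0.8],
    [-3, -1, 0, 0, 0, 0, 0.8],
    [-3, -1, 0, 0, 0, 0, 0.8],
    [-2, -1, 0, 0, 0, 0, 0.8],
    [-1.5, -0.7, 0, 0, 0, 0, 0.8],
    [-0.7, -0.3, 0, 0, 0, 0, 0.8],
    [0, 0, 0, 0, 0, 0, 0.8],
    [0, 0, 0, 0, 0, 0, 0.8],
    [0, 0, 0, 0, 0, 0, 0.8]
  ]
}}

```text
t: 36.6
eef_pos: [0.4024, 0.2922, 0.2258]
tool_rot: [-0.0, 1.0, -0.001, -0.0]
contact_force: [0.4, -1.2, -1.6]
gripper_width: 0.452
```

```bash
python3 st.py; python3 - <<'E'
from snap import *
e=bot.get_obs()["eef_pos"]; b=(.4012,.2929)
snap("hov4",[.4,.294,.14],40,55,5,[((*b,.116),.06,(0,255,0)),((e[0],e[1],e[2]-.0262+.022),.045,(0,0,255))])
E
```

```text
36.6 [ 0.078  0.339 -0.992  1.929  0.327  1.047 -1.057] [0.4024 0.2922 0.2258] [-0.e+00  1.e+00 -9.e-04 -1.e-04] 0.452 [ 0.4 -1.2 -1.6]
```

View pics/hov4.png

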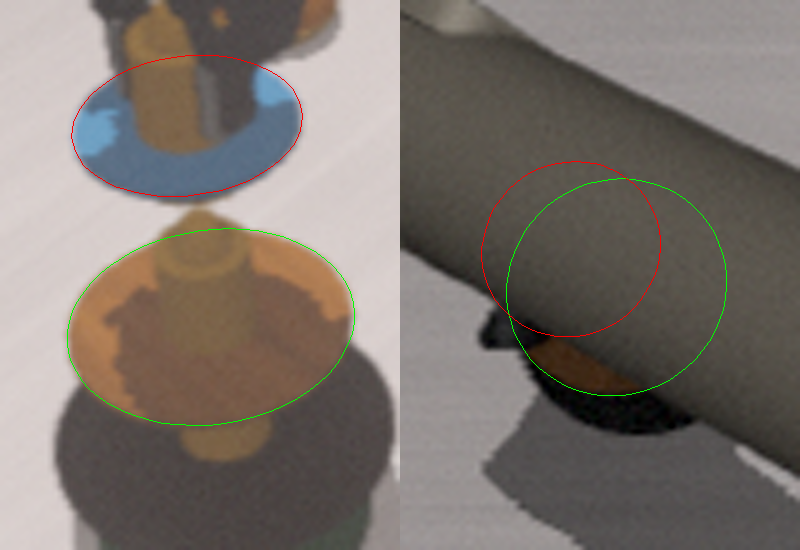

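Request:
{"api": "step_arm", "payload": {
  "increments": [
    [-0.1, -0.05, 0.3, 0, 0, 0, 0.8],
    [0, 0, 0.7, 0, 0, 0, 0.8],
    [0, 0, 0.7, 0, 0, 0, 0.8],
    [0, 0, 0.4, 0, 0, 0, 0.8],
    [0, 0, 0.2, 0, 0, 0, 0.8],
    [0, 0, 0.2, 0, 0, 0, 0.8],
    [0, 0, 0.2, 0, 0, 0, 0.8],
    [0, 0, 0.2, 0, 0, 0, 0.8],
    [0, 0, 0.2, 0, 0, 0, 0.8],
    [0, 0, 0.2, 0, 0, 0, 0.8],
    [0, 0, 0.2, 0, 0, 0, 0.8],
    [0, 0, 0, 0, 0, 0, 0.8]
  ]
}}

```text
t: 37.9
eef_pos: [0.4002, 0.2932, 0.1907]
tool_rot: [0.0, 1.0, 0.0, -0.0]
contact_force: [-0.0, 0.3, -2.8]
gripper_width: 0.453
```

Request:
{"api": "step_arm", "payload": {
  "increments": [
    [0.08, 0.03, 0.1, 0, 0, 0, 0.8],
    [0, 0, 0.1, 0, 0, 0, 0.8],
    [0, 0, 0.1, 0, 0, 0, 0.8],
    [0, 0, 0.1, 0, 0, 0, 0.8],
    [0, 0, 0.1, 0, 0, 0, 0.8],
    [0, 0, 0.05, 0, 0, 0, 0.8],
    [0, 0, 0, 0, 0, 0, 0.8]
  ]
}}

```text
t: 38.6
eef_pos: [0.4011, 0.293, 0.1854]
tool_rot: [0.0, 1.0, 0.0, -0.0]
contact_force: [-0.1, -0.4, -2.8]
gripper_width: 0.457
```

Request:
{"api": "step_arm", "payload": {
  "increments": [
    [0, 0, 0.05, 0, 0, 0, 0.8],
    [0, 0, 0.05, 0, 0, 0, 0.8],
    [0, 0, 0, 0, 0, 0, 0.8],
    [0, 0, 0, 0, 0, 0, 0.8]
  ]
}}

```text
t: 39.0
eef_pos: [0.4011, 0.293, 0.1845]
tool_rot: [0.0, 1.0, 0.0, 0.0]
contact_force: [-0.4, 0.2, -1.8]
gripper_width: 0.453
```

Request:
{"api": "step_arm", "payload": {
  "increments": [
    [0, 0, 0.04, 0, 0, 0, 0.8],
    [0, 0, 0.04, 0, 0, 0, 0.8],
    [0, 0, 0, 0, 0, 0, 0.8]
  ]
}}

```text
t: 39.3
eef_pos: [0.4012, 0.2932, 0.184]
tool_rot: [-0.0, 1.0, 0.0, 0.0]
contact_force: [-1.3, 0.2, 2.5]
gripper_width: 0.455
```

Request:
{"api": "step_arm", "payload": {
  "increments": [
    [0, 0, 0, 0, 0, 0, 0.5],
    [0, 0, 0, 0, 0, 0, 0.45],
    [0, 0, 0, 0, 0, 0, 0.4],
    [0, 0, 0, 0, 0, 0, 0.3],
    [0, 0, 0, 0, 0, 0, 0.15],
    [0, 0, 0, 0, 0, 0, 0],
    [0, 0, 0, 0, 0, 0, 0],
    [0, 0, -1, 0, 0, 0, 0],
    [0, 0, -2, 0, 0, 0, 0],
    [0, 0, -3, 0, 0, 0, 0],
    [0, 0, -3, 0, 0, 0, 0],
    [0, 0, -1, 0, 0, 0, 0]
  ],
  "squeeze": 20
}}

```text
t: 40.5
eef_pos: [0.4019, 0.2946, 0.2872]
tool_rot: [-0.001, 1.0, 0.0, 0.002]
contact_force: [-0.4, 0.9, -0.1]
gripper_width: 1.002
```

Request:
{"api": "step_arm", "payload": {
  "increments": [
    [0.5, 1, 0, 0, 0, 0, 0],
    [1, 2, 0, 0, 0, 0, 0],
    [1.5, 3.5, 0, 0, 0, 0, 0],
    [1.7, 3.8, 0, 0, 0, 0, 0],
    [1.7, 3.8, 0, 0, 0, 0, 0],
    [1.7, 3.8, 0, 0, 0, 0, 0],
    [1.7, 3.8, 0, 0, 0, 0, 0],
    [1.7, 3.8, 0, 0, 0, 0, 0],
    [1.7, 3.8, 1, 0, 0, 0, 0],
    [1.7, 3.8, 1.5, 0, 0, 0, 0],
    [1.7, 3.8, 1.5, 0, 0, 0, 0],
    [1.7, 3.8, 1.5, 0, 0, 0, 0],
    [1.5, 3.5, 1.5, 0, 0, 0, 0],
    [1.2, 2.3, 1.5, 0, 0, 0, 0],
    [0.7, 1.5, 1.5, 0, 0, 0, 0],
    [0.3, 0.8, 1, 0, 0, 0, 0],
    [0, 0, 1, 0, 0, 0, 0],
    [0, 0, 0, 0, 0, 0, 0],
    [0, 0, 0, 0, 0, 0, 0]
  ]
}}

```text
t: 42.4
eef_pos: [0.6209, -0.1934, 0.164]
tool_rot: [-0.0, 1.0, 0.001, -0.0]
contact_force: [0.4, -0.5, 0.5]
gripper_width: 1.0
```

```bash
python3 st.py; python3 - <<'E'
from snap import *
b=(.4012,.2930)
snap("rel3",[.4,.294,.13],40,60,5,[((*b,.052),.075,(0,255,0)),((*b,.116),.06,(0,0,255)),((*b,.18),.045,(255,0,0)),((*b,.222),.02,(0,255,255))])
E
```

```text
42.4 [ 0.711  0.607 -0.725  1.642  0.447  1.065 -0.145] [ 0.6209 -0.1934  0.164 ] [-2.e-04  1.e+00  1.e-03 -0.e+00] 1.0 [ 0.4 -0.5  0.5]
```

View pics/rel3.png

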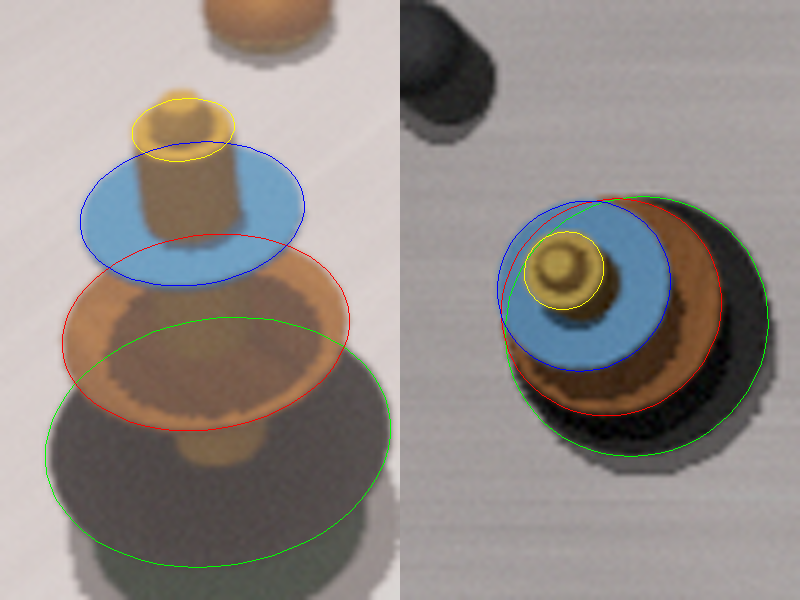

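Request:
{"api": "step_arm", "payload": {
  "increments": [
    [0.08, 0.13, 0, 0, 0, 6, 0],
    [0, 0, 0.5, 0, 0, 8, 0],
    [0, 0, 1, 0, 0, 8, 0],
    [0, 0, 1, 0, 0, 8, 0],
    [0, 0, 1, 0, 0, 8, 0],
    [0, 0, 1, 0, 0, 8, 0],
    [0, 0, 1, 0, 0, 8, 0],
    [0, 0, 1, 0, 0, 8, 0],
    [0, 0, 1, 0, 0, 8, 0],
    [0, 0, 1, 0, 0, 8, 0],
    [0, 0, 1, 0, 0, 8, 0],
    [0, 0, 1, 0, 0, 4, 0],
    [0, 0, 1, 0, 0, 0, 0],
    [0, 0, 1, 0, 0, 0, 0.1],
    [0, 0, 1, 0, 0, 0, 0.2],
    [0, 0, 0.2, 0, 0, 0, 0.3],
    [0, 0, 0, 0, 0, 0, 0.4],
    [0, 0, 0, 0, 0, 0, 0.5],
    [0, 0, 0, 0, 0, 0, 0.55],
    [0, 0, 0, 0, 0, 0, 0.6]
  ]
}}

```text
t: 44.5
eef_pos: [0.6222, -0.1964, 0.0272]
tool_rot: [-0.0, 0.707, -0.707, 0.0]
contact_force: [0.1, -0.3, -0.0]
gripper_width: 0.403
```

Request:
{"api": "step_arm", "payload": {
  "increments": [
    [0, 0, 0, 0, 0, 0, 0.65],
    [0, 0, 0, 0, 0, 0, 0.7],
    [0, 0, 0, 0, 0, 0, 0.7]
  ]
}}

```text
t: 44.8
eef_pos: [0.6222, -0.1963, 0.0272]
tool_rot: [-0.0, 0.707, -0.707, 0.0]
contact_force: [0.4, 0.3, 3.7]
gripper_width: 0.37
```

```bash
python3 st.py
```

```text
44.8 [ 0.426  0.694 -0.302  1.732  0.281  0.757 -1.587] [ 0.6222 -0.1963  0.0272] [-2.000e-04  7.071e-01 -7.071e-01  3.000e-04] 0.37 [0.4 0.3 3.7]
```

Request:
{"api": "step_arm", "payload": {
  "increments": [
    [0, 0, 0, 0, 0, 0, 0.4],
    [0, 0, 0, 0, 0, 0, 0.3],
    [0, 0, 0, 0, 0, -4, 0.3],
    [0, 0, 0, 0, 0, -8, 0.3],
    [0, 0, 0, 0, 0, -8, 0.3],
    [0, 0, 0, 0, 0, -8, 0.3],
    [0, 0, 0, 0, 0, -8, 0.3],
    [0, 0, 0, 0, 0, -8, 0.3],
    [0, 0, 0, 0, 0, -8, 0.3],
    [0, 0, 0, 0, 0, -8, 0.3],
    [0, 0, 0, 0, 0, -8, 0.3],
    [0, 0, 0, 0, 0, -8, 0.3],
    [0, 0, 0, 0, 0, -8, 0.3],
    [0, 0, 0, 0, 0, -6, 0.3],
    [0, 0, 0, 0, 0, 0, 0.4],
    [0, 0, 0, 0, 0, 0, 0.45],
    [0, 0, 0, 0, 0, 0, 0.5],
    [0, 0, 0, 0, 0, 0, 0.55],
    [0, 0, 0, 0, 0, 0, 0.6],
    [0, 0, 0, 0, 0, 0, 0.65]
  ]
}}

```text
t: 46.8
eef_pos: [0.6219, -0.1962, 0.0268]
tool_rot: [0.0, 1.0, -0.0, -0.0]
contact_force: [-0.8, -0.2, 0.3]
gripper_width: 0.368
```

Request:
{"api": "step_arm", "payload": {
  "increments": [
    [0, 0, 0, 0, 0, 0, 0.7],
    [0, 0, 0, 0, 0, 0, 0.8],
    [0, 0, 0, 0, 0, 0, 0.8],
    [0, 0, 0, 0, 0, 0, 0.8]
  ],
  "squeeze": 45
}}

```text
t: 47.2
eef_pos: [0.622, -0.1962, 0.0269]
tool_rot: [0.0, 1.0, -0.0, 0.0]
contact_force: [-1.7, 0.4, 4.3]
gripper_width: 0.362
```

```bash
python3 st.py
```

```text
47.2 [ 0.676  0.779 -0.672  1.714  0.61   0.869 -0.263] [ 0.622  -0.1962  0.0269] [ 0.e+00  1.e+00 -0.e+00  1.e-04] 0.362 [-1.7  0.4  4.3]
```

Request:
{"api": "step_arm", "payload": {
  "increments": [
    [0, 0, -0.5, 0, 0, 0, 0.8],
    [0, 0, -1, 0, 0, 0, 0.8],
    [0, 0, -2, 0, 0, 0, 0.8],
    [0, 0, -3, 0, 0, 0, 0.8],
    [0, 0, -3, 0, 0, 0, 0.8],
    [0, 0, -3, 0, 0, 0, 0.8],
    [0, 0, -3, 0, 0, 0, 0.8],
    [0, 0, -3, 0, 0, 0, 0.8],
    [0, 0, -3, 0, 0, 0, 0.8],
    [0, 0, -2, 0, 0, 0, 0.8],
    [0, 0, -1.5, 0, 0, 0, 0.8],
    [0, 0, -1.3, 0, 0, 0, 0.8],
    [0, 0, 0, 0, 0, 0, 0.8]
  ]
}}

```text
t: 48.5
eef_pos: [0.6226, -0.1961, 0.2918]
tool_rot: [0.0, 1.0, 0.0, 0.001]
contact_force: [1.0, 0.2, -2.3]
gripper_width: 0.364
```

Request:
{"api": "step_arm", "payload": {
  "increments": [
    [-0.5, -1, 0, 0, 0, 0, 0.8],
    [-1, -2, 0, 0, 0, 0, 0.8],
    [-1.5, -3.5, 0, 0, 0, 0, 0.8],
    [-1.7, -3.8, 0, 0, 0, 0, 0.8],
    [-1.7, -3.8, 0, 0, 0, 0, 0.8],
    [-1.7, -3.8, 0, 0, 0, 0, 0.8],
    [-1.7, -3.8, 0, 0, 0, 0, 0.8],
    [-1.7, -3.8, 0, 0, 0, 0, 0.8],
    [-1.7, -3.8, 0, 0, 0, 0, 0.8],
    [-1.7, -3.8, 0, 0, 0, 0, 0.8],
    [-1.7, -3.8, 0, 0, 0, 0, 0.8],
    [-1.7, -3.8, 0, 0, 0, 0, 0.8],
    [-1.5, -3.5, 0, 0, 0, 0, 0.8],
    [-1.3, -2.5, 0, 0, 0, 0, 0.8],
    [-0.7, -1.5, 0, 0, 0, 0, 0.8],
    [-0.3, -0.7, 0, 0, 0, 0, 0.8],
    [0, 0, 0, 0, 0, 0, 0.8],
    [0, 0, 0, 0, 0, 0, 0.8]
  ]
}}

```text
t: 50.3
eef_pos: [0.4011, 0.2916, 0.2891]
tool_rot: [0.001, 1.0, -0.0, -0.0]
contact_force: [0.7, -0.8, -2.0]
gripper_width: 0.362
```

```bash
python3 st.py; python3 - <<'E'
from snap import *
e=bot.get_obs()["eef_pos"]; b=(.4012,.2930)
snap("hov5",[.4,.294,.2],40,60,5,[((*b,.18),.045,(0,255,0)),((e[0],e[1],e[2]-.0269+.018),.03,(0,0,0))])
E
```

```text
50.3 [ 0.162  0.277 -1.071  1.85   0.264  1.171 -0.998] [0.4011 0.2916 0.2891] [ 6.e-04  1.e+00 -5.e-04 -4.e-04] 0.362 [ 0.7 -0.8 -2. ]
```

View pics/hov5.png

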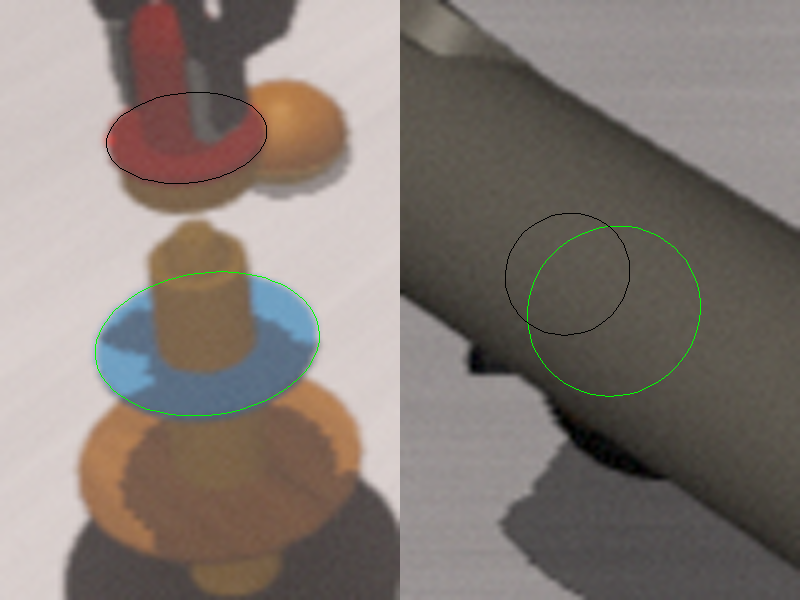

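Request:
{"api": "step_arm", "payload": {
  "increments": [
    [0, -0.07, 0.3, 0, 0, 0, 0.8],
    [0, 0, 0.7, 0, 0, 0, 0.8],
    [0, 0, 0.6, 0, 0, 0, 0.8],
    [0, 0, 0.3, 0, 0, 0, 0.8],
    [0, 0, 0.2, 0, 0, 0, 0.8],
    [0, 0, 0.2, 0, 0, 0, 0.8],
    [0, 0, 0.2, 0, 0, 0, 0.8],
    [0, 0, 0.2, 0, 0, 0, 0.8],
    [0, 0, 0.2, 0, 0, 0, 0.8],
    [0, 0, 0.2, 0, 0, 0, 0.8],
    [0, 0, 0.2, 0, 0, 0, 0.8],
    [0, 0, 0, 0, 0, 0, 0.8]
  ]
}}

```text
t: 51.6
eef_pos: [0.4008, 0.2933, 0.2564]
tool_rot: [0.0, 1.0, 0.0, -0.0]
contact_force: [0.9, 1.0, -1.5]
gripper_width: 0.365
```

Request:
{"api": "step_arm", "payload": {
  "increments": [
    [0.03, 0.02, 0.1, 0, 0, 0, 0.8],
    [0, 0, 0.1, 0, 0, 0, 0.8],
    [0, 0, 0.1, 0, 0, 0, 0.8],
    [0, 0, 0.1, 0, 0, 0, 0.8],
    [0, 0, 0.1, 0, 0, 0, 0.8],
    [0, 0, 0.1, 0, 0, 0, 0.8],
    [0, 0, 0.05, 0, 0, 0, 0.8],
    [0, 0, 0, 0, 0, 0, 0.8]
  ]
}}

```text
t: 52.4
eef_pos: [0.4012, 0.2932, 0.2501]
tool_rot: [0.0, 1.0, 0.0, -0.0]
contact_force: [-0.3, -0.9, -2.0]
gripper_width: 0.364
```

Request:
{"api": "step_arm", "payload": {
  "increments": [
    [0, 0, 0.05, 0, 0, 0, 0.8],
    [0, 0, 0.05, 0, 0, 0, 0.8],
    [0, 0, 0, 0, 0, 0, 0.8],
    [0, 0, 0, 0, 0, 0, 0.8]
  ]
}}

```text
t: 52.8
eef_pos: [0.4012, 0.2932, 0.2492]
tool_rot: [-0.0, 1.0, -0.0, 0.0]
contact_force: [1.0, -1.2, -1.7]
gripper_width: 0.367
```

Request:
{"api": "step_arm", "payload": {
  "increments": [
    [0, 0, 0.04, 0, 0, 0, 0.8],
    [0, 0, 0.04, 0, 0, 0, 0.8],
    [0, 0, 0, 0, 0, 0, 0.8]
  ]
}}

```text
t: 53.1
eef_pos: [0.4014, 0.2935, 0.2488]
tool_rot: [-0.0, 1.0, 0.0, 0.0]
contact_force: [-0.3, -1.2, 2.9]
gripper_width: 0.365
```

Request:
{"api": "step_arm", "payload": {
  "increments": [
    [0, 0, 0, 0, 0, 0, 0.58],
    [0, 0, 0, 0, 0, 0, 0.5],
    [0, 0, 0, 0, 0, 0, 0.4],
    [0, 0, 0, 0, 0, 0, 0.25],
    [0, 0, 0, 0, 0, 0, 0],
    [0, 0, 0, 0, 0, 0, 0],
    [0, 0, 0, 0, 0, 0, 0],
    [0, 0, -1, 0, 0, 0, 0],
    [0, 0, -2, 0, 0, 0, 0],
    [0, 0, -2, 0, 0, 0, 0],
    [0, 0, -2, 0, 0, 0, 0],
    [0, 0, -2, 0, 0, 0, 0],
    [0, 0, -1, 0, 0, 0, 0],
    [0, 0, 0, 0, 0, 0, 0]
  ],
  "squeeze": 20
}}

```text
t: 54.5
eef_pos: [0.4017, 0.2939, 0.3499]
tool_rot: [-0.001, 1.0, -0.0, 0.001]
contact_force: [-0.8, 0.0, -0.4]
gripper_width: 1.001
```

```bash
python3 st.py
```

```text
54.5 [ 0.2    0.22  -1.094  1.759  0.205  1.283 -0.942] [0.4017 0.2939 0.3499] [-6.0e-04  1.0e+00 -1.0e-04  1.3e-03] 1.001 [-0.8  0.  -0.4]
```

Request:
{"api": "step_arm", "payload": {
  "increments": [
    [0.5, 1, 0, 0, 0, 0, 0],
    [1, 2, 0, 0, 0, 0, 0],
    [1, 3, 0, 0, 0, 0, 0],
    [1, 4, 0, 0, 0, 0, 0],
    [1, 4, 0, 0, 0, 0, 0],
    [1, 4, 0, 0, 0, 0, 0],
    [1, 4, 0, 0, 0, 0, 0],
    [1, 4, 0, 0, 0, 0, 0],
    [1, 4, 0, 0, 0, 0, 0],
    [1, 4, 0, 0, 0, 0, 0],
    [1, 3, 0, 0, 0, 0, 0],
    [1, 2, 0, 0, 0, 0, 0],
    [0.5, 1, 0, 0, 0, 0, 0],
    [0, 0, 0, 0, 0, 0, 0],
    [0, 0, 0, 0, 0, 0, 0]
  ]
}}

```text
t: 56.0
eef_pos: [0.5211, -0.1049, 0.3482]
tool_rot: [-0.001, 1.0, 0.001, -0.0]
contact_force: [0.7, 0.3, 0.5]
gripper_width: 0.996
```

```bash
python3 st.py; python3 - <<'E'
from snap import *
b=(.4012,.2930)
snap("fin",[.4,.294,.15],40,60,5,[((*b,.052),.075,(0,255,0)),((*b,.116),.06,(0,0,255)),((*b,.18),.045,(255,0,0)),((*b,.242),.03,(0,0,0))])
p=bot.read_camera("top");cv2.imwrite("pics/topF.png",p["pixels"][:,:,::-1])
E
```

```text
56.0 [ 0.799  0.241 -0.848  1.699  0.186  1.287 -0.085] [ 0.5211 -0.1049  0.3482] [-5.0e-04  1.0e+00  1.2e-03 -2.0e-04] 0.996 [0.7 0.3 0.5]
```

View pics/fin.png

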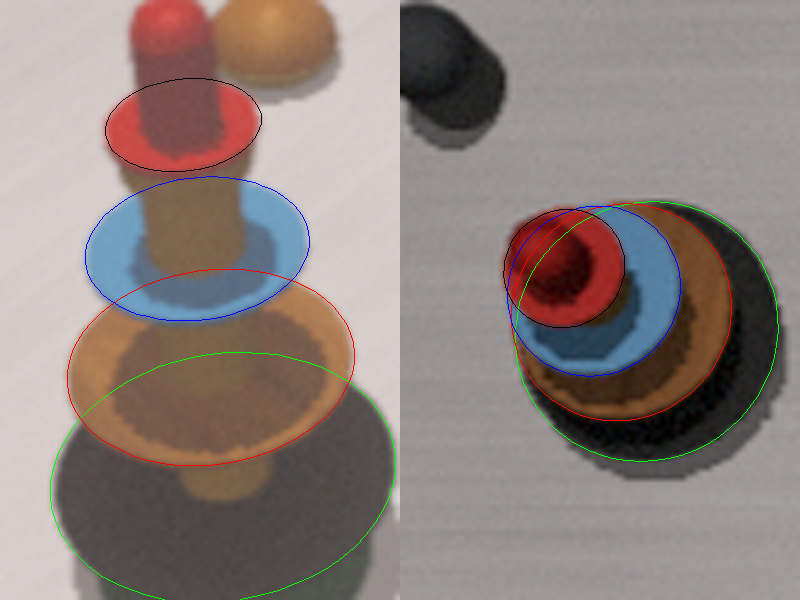

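View pics/topF.png

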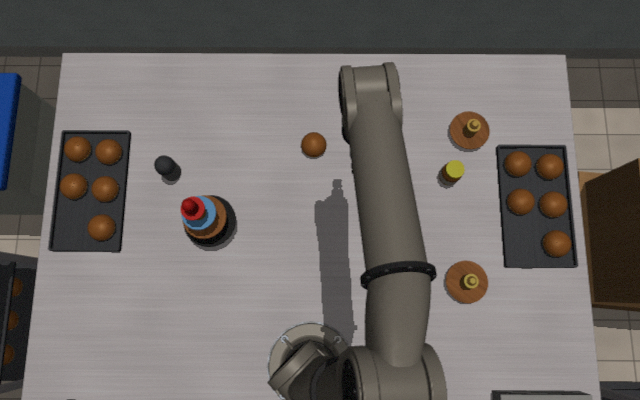

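All four pieces match their expected level positions in both views. The shaker (167,168), bun (313,145) and jar (453,172) in the top view are where they were at the start. I'm handing in.

```bash
python3 -c "
from station import bot
print(bot.hand_in())"
```

```text
the job is handed in; nothing more can be done
None
```

The pastry stand is assembled on its green base: large black tier, medium wooden tier, small blue tier, then the red finial. I handed the job in at about 56 s of the 115 s allowed. For the medium tier I took the look-alike farthest to the robot's left.

- **Placing:** I centred each piece by gripping it lightly from two directions. I then lowered it in 0.5–2 mm steps, slowest at the end, until the wrist force showed it resting. Tool heights at rest matched the fully seated values to within about 0.5 mm.
- **Final check:** The predicted level outlines matched all four pieces in both camera views to about 1 pixel (roughly 2 mm).
- **Bystanders and release:** The jam jar, shaker and bun looked unmoved in the top view. The gripper was open and clear of everything at the end. The highest wrist force I read between moves was about 7 N.
- **Disagreement:** Early on, the side camera's position fits differed from the top camera's by up to about 7 mm. The tool position after gripping agreed with the top view, so I relied on that for the loose pieces. For the base, whose own fits differed by up to about 5 mm, I checked both views with the large tier held just above it.

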